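# Load the block magazine of a dental mill

### The job

Load the mill's carousel magazine: take each block with a coloured holder out of the steel bin and put it into the pocket of its own colour, turning the dial cover by its orange knob so that its opening stands over that pocket. When all are in, lying below the cover, turn the cover to park, with its opening squarely over the solid sector that has the black dot. Leave the used block with the black holder in the bin and do not disturb the jar, vial, cup and dental model standing around.

Things in the scene. Friction and masses are not known exactly. Their poses are not given: they have to be found in the camera images.
- block_blue: Mill block: ivory ceramic bar with a blue holder at one end; a box 40 long (x) x 18 (y) x 16 (z) mm, plus a steel pin of 8 mm diameter and 8 mm length standing out of the holder end (-x). Origin at the centre of the 40 x 18 x 16 box. About 45 g. It starts lying flat in the bin with z up, any yaw. May be absent (None).
- block_green: Mill block: ivory ceramic bar with a green holder at one end; a box 40 long (x) x 18 (y) x 16 (z) mm, plus a steel pin of 8 mm diameter and 8 mm length standing out of the holder end (-x). Origin at the centre of the 40 x 18 x 16 box. About 45 g. It starts lying flat in the bin with z up, any yaw. May be absent (None).
- block_yellow: Mill block: ivory ceramic bar with a yellow holder at one end; a box 40 long (x) x 18 (y) x 16 (z) mm, plus a steel pin of 8 mm diameter and 8 mm length standing out of the holder end (-x). Origin at the centre of the 40 x 18 x 16 box. About 45 g. It starts lying flat in the bin with z up, any yaw. May be absent (None).
- block_red: Mill block: ivory ceramic bar with a red holder at one end; a box 40 long (x) x 18 (y) x 16 (z) mm, plus a steel pin of 8 mm diameter and 8 mm length standing out of the holder end (-x). Origin at the centre of the 40 x 18 x 16 box. About 45 g. It starts lying flat in the bin with z up, any yaw. May be absent (None).
- block_used: Used block, grey ceramic with a black holder, same size and axes as the other blocks. It lies in the bin and belongs there.
- bin_floor (a point): Centre of the inner floor of the steel bin (fixed), 4 mm above the table. Inside, the bin is 220 mm along this frame's x and 290 mm along its y; upright walls 4 mm thick, their tops 34 mm above the table. Turned a little about the vertical.
- cover_knob (a point): Grip point of the orange bar knob in the middle of the round grey dial cover, on the cover's vertical axis of rotation, 73 mm above the table, level with the top of the bar (which spans 41 to 73 mm above the table). The bar is 40 mm long along this frame's x, which points to the middle of the opening, and 14 mm wide along y. The cover turns either way without stops, against a light friction of about 0.1 N m, and stays where it is left; there are no detents.
- cover_opening (a point): Centre of the opening in the cover, 85 mm from the axis, 41 mm above the table (the cover's top; the plate is 4 mm thick, its underside 37 mm above the table, radius 126 mm). The opening is a notch with straight sides 72 mm apart (edges trimmed orange), from 49 mm from the axis outward to the rim, where it is open. The cover carries blocks lying on it.
- pocket_blue (a point): Centre of the floor of the blue pocket of the magazine, 8 mm above the table, 85 mm from the cover's axis; blue floor and blue tag on the flange outside the cover's rim. The pocket is 72 mm wide across and 68 mm long along the radius (49 to 118 mm from the axis), its walls' tops 36 mm above the table. Neighbouring sectors are 72 degrees apart; anticlockwise from above they run park, blue, green, yellow, red. The magazine is fixed, its flange 304 mm in diameter.
- pocket_green (a point): Centre of the floor of the green pocket of the magazine, 8 mm above the table, 85 mm from the cover's axis; green floor and green tag on the flange outside the cover's rim. The pocket is 72 mm wide across and 68 mm long along the radius (49 to 118 mm from the axis), its walls' tops 36 mm above the table. Neighbouring sectors are 72 degrees apart; anticlockwise from above they run park, blue, green, yellow, red. The magazine is fixed, its flange 304 mm in diameter.
- pocket_yellow (a point): Centre of the floor of the yellow pocket of the magazine, 8 mm above the table, 85 mm from the cover's axis; yellow floor and yellow tag on the flange outside the cover's rim. The pocket is 72 mm wide across and 68 mm long along the radius (49 to 118 mm from the axis), its walls' tops 36 mm above the table. Neighbouring sectors are 72 degrees apart; anticlockwise from above they run park, blue, green, yellow, red. The magazine is fixed, its flange 304 mm in diameter.
- pocket_red (a point): Centre of the floor of the red pocket of the magazine, 8 mm above the table, 85 mm from the cover's axis; red floor and red tag on the flange outside the cover's rim. The pocket is 72 mm wide across and 68 mm long along the radius (49 to 118 mm from the axis), its walls' tops 36 mm above the table. Neighbouring sectors are 72 degrees apart; anticlockwise from above they run park, blue, green, yellow, red. The magazine is fixed, its flange 304 mm in diameter.
- park (a point): Middle of the top of the solid sector of the magazine (white tag with a black dot on the flange outside), 85 mm from the cover's axis, 36 mm above the table. With the opening over it all pockets are shut.
- jar: Bystander: small jar with a blue cap, 40 dia x 55 tall mm; origin at the middle of its underside.
- vial: Bystander: amber vial, 28 dia x 50 tall mm; origin at the middle of its underside.
- cup: Bystander: white ceramic cup, 70 dia x 50 tall mm; origin at the middle of its underside.
- model: Bystander: tan dental arch model, 60 x 70 x 27 tall mm; origin at the middle of its underside.

How it is judged:
By the outcome, as a careful person would: the job done as asked, in the order asked, and still so for the second after the job is handed in, with the robot touching nothing.
Of block_blue, block_green, block_yellow, block_red only 3 to 4 are there at a start; the rules pass over those that are not, and their reading is None.
At some moment in a run one of block_blue, block_green, block_yellow, block_red may be knocked a few centimetres aside while the robot is not near it.
Once in a run the grip may slacken for a moment while it holds something.
It also fails if it takes over 210 s, if anything falls off the work surface, if the arm or the gripper's body presses on something with over 40 N, if the wrist force passes 120 N, or if a joint passes its speed limit or range.

### The arm

A 6-joint arm with a two-finger parallel gripper is mounted at the origin on the work surface. World frame = base frame: x ahead of the robot, y to its left, z up, the work surface at z = 0. Lengths are in m, angles in rad, forces in N, time in s.
With the tool pointing down it reaches from about 0.375 to 0.75 m from the base axis. Payload 9 kg.
Tool frame: the origin (TCP) lies midway between the tips of the shut fingers; the grasp point (between the pads) lies 19 mm behind it; z points along the fingers, x is the direction in which the jaws open and shut, and the axes are right-handed (so a half turn about z gives the same grasp; the last joint's range is limited). The gripper opens to 85 mm and grips with 20 to 120 N. Pads are 22 mm wide; open, the fingers measure 114 mm over their backs; the gripper's body (76 mm by 85 mm) begins 54 mm behind the grasp point. The pads swing forward as they close: fully open they stand 13 mm farther back than shut.
Start: joints at [-1.432, 0.104, 0.097, 1.564, 0, 1.353], TCP at [0.21, -0.562, 0.231] pointing down, gripper open.
Joint ranges: [-2.99, 2.99], [-0.84, 1.86], [-1.1, 1.16], [-1.84, 2.11], [-1.51, 1.56], [-3.14, 3.14]. Speed limits (rad/s): [2.22, 2.22, 2.57, 3.14, 3.14, 3.14].

### API

Orientations are given as a unit quaternion [w, x, y, z].
In Python, from rig import r gives the robot as it stands.
- The arm moves only by the tool jog_arm, never from a script. Its argument "deltas" is a list of rows, each a list of 3 entries, a list of its own where there are three numbers: the opening, from 0 (shut) to 1 (fully open), then the shift along the world's x, y, z in mm, then the turn about the world's z in rad. In form: [[grip, [tx, ty, tz], spin], ...]. A call has 1 to 10 rows; each row is the pose to reach, as a shift and turn from the pose commanded when the call began; what a row does not reach only later rows make up. A row lasts 1/8 s, in which the tool goes at most 62.5 mm and 10.7 degrees, less where a joint would pass 70% of its speed; a pose out of reach is approached as far as the arm can. A call with a gripper value outside its range is refused whole. The fingers move at their own pace and stop on an object; the grip force is fixed at half the most. Time passes only in rows, so rows that repeat a pose let the fingers close. It gives the time, the measured TCP pose, the force and the opening at its end, in the units of the state.
- r.state(): the state, without advancing time (a new reading comes with each control period).
- r.capture(name): name is "scene" or "top" or "wrist"; returns a dict with "pixels" (420x560x3 uint8, red, green, blue), "vertical_fov" (degrees; the focal length in pixels is half the picture's height over the tangent of half this angle, whatever the lens; pixels are square), "cx", "cy" (the principal point, pixels), "origin" and "orientation" of the camera in the world. Camera axes: x right, y up, looking along -z (the intrinsics and any distortion apply to the point x, -y, -z); pixel columns grow to the right and rows downward; lengths in m; the calibration is good to about 2 mm. A picture is of the moment at which its call begins. There is no depth.
- r.close_job(): hands the job in, once; it reports no verdict.
The state is a dict: "time": time; "joint_positions": joint angles; "qd": joint speeds; "joint_efforts": joint torques, N m; "ee_pos": TCP position; "orientation": TCP orientation; "force": force on the tool from outside, world axes, zero at the start; "torque": the same for the moment, N m; "opening": finger opening in m.
Only numpy, scipy, OpenCV 4.12 (cv2) and the standard library are available. Lean on these libraries where they do the work, as an engineer would, in place of code of your own. Each camera call takes 0.05 s, during which the arm holds its last target. There are 200 camera calls.

## Working session

There is one attempt and no reset: what is moved stays moved. The work goes in short steps, Python scripts to look and compute and a tool call to move; the robot and the scene stay as the last step left them, time stands still between calls to the robot, and variables do not carry over. Pictures are saved under pics/ and viewed, about 12 in all and at most 16, crops included, and the job is handed in when it is done.

Besides the shell and the picture viewer there is one more tool, called after "Call:" as name(argument=value, ...), one argument or row to a line, values as JSON. jog_arm: Moves the arm, as the interface text tells. Its arguments: {"type":"object","properties":{"deltas":{"type":"array"}},"required":["deltas"]}

```bash
ls; mkdir -p pics
cat > h.py <<'E'
import numpy as np, cv2
from scipy.spatial.transform import Rotation as R
from rig import r
def cap(n):
    c=r.capture(n); return c
def f(c): return c["pixels"].shape[0]/2/np.tan(np.radians(c["vertical_fov"])/2)
def rot(c):
    q=c["orientation"]; return R.from_quat([q[1],q[2],q[3],q[0]]).as_matrix()
def back(c,uv,z):
    d=rot(c)@np.array([(uv[0]-c["cx"])/f(c),-(uv[1]-c["cy"])/f(c),-1.])
    o=np.array(c["origin"]); return o+d*(z-o[2])/d[2]
def proj(c,p):
    q=rot(c).T@(np.array(p)-c["origin"]); return np.array([c["cx"]-f(c)*q[0]/q[2],c["cy"]+f(c)*q[1]/q[2]])
def save(c,n): cv2.imwrite(f"pics/{n}.png",c["pixels"][:,:,::-1])
E
python3 - <<'E'
from h import *
for n in("top","scene"):
    c=cap(n); save(c,n+"0"); np.save(n+"0.npy",c,allow_pickle=True)
    print({k:v for k,v in c.items() if k!="pixels"})
print(r.state())
E
```

```text
pics
{'vertical_fov': 51.392536172733315, 'cx': 276.48252657463763, 'cy': 207.42883803002945, 'origin': array([0.32831828, 0.01578876, 1.24397137]), 'orientation': array([-0.70318014, -0.0573049 ,  0.07485677,  0.70473421])}
{'vertical_fov': 48.441498634116975, 'cx': 274.73483334061643, 'cy': 208.76173421104286, 'origin': array([1.12997845, 0.48966097, 1.06207024]), 'orientation': array([0.38853281, 0.12491085, 0.28984427, 0.86569616])}
{'time': 0.1, 'joint_positions': array([-1.43168906e+00,  1.04677466e-01,  9.65266560e-02,  1.56391726e+00,
       -1.67068593e-05,  1.35315964e+00]), 'qd': array([-6.62218195e-04, -1.22532346e-03,  2.11566205e-03, -3.47807353e-04,
        8.01013373e-04,  1.58790807e-05]), 'joint_efforts': array([ 7.65934645e-03, -5.58212543e+01,  5.04715812e+01,  1.33726333e-02,
       -1.13065605e-04, -5.10391388e-06]), 'ee_pos': array([ 0.20952963, -0.56188669,  0.2305667 ]), 'orientation': array([-4.61261236e-04,  8.21347831e-01, -5.70427328e-01, -4.37765695e-04]), 'force': array([-0.7103195 , -0.21743375, -0.04355351]), 'torque': array([-0.02719366, -0.00081117, -0.00276705]), 'opening': 0.08539433382481815}
```

View pics/top0.png

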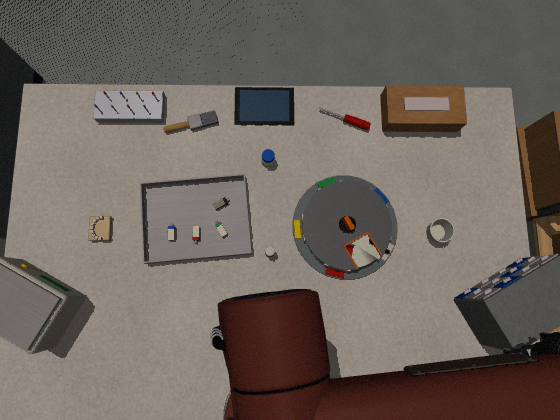

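View pics/scene0.png

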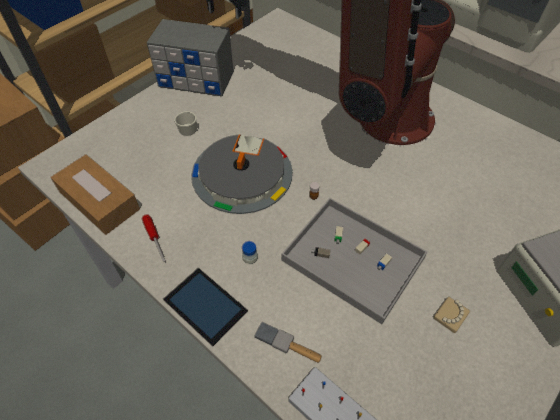

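Top shows blue (171,233), red (196,234) and green (221,230) in the bin, with the used block at (220,203). Yellow is absent. The cover opening at about (362,250) sits between red and park, and the knob is at (348,224).

Run:
```python
from h import *
for n in("top","scene"):
    c=np.load(n+"0.npy",allow_pickle=True).item()
    im=c["pixels"]; hsv=cv2.cvtColor(im,cv2.COLOR_RGB2HSV)
    print(n)
    for nm,lo,hi in(("red",0,5),("red2",172,180),("orange",6,18),("yellow",22,33),("green",45,85),("blue",100,125)):
        m=cv2.inRange(hsv,(lo,130,70),(hi,255,255))
        k,l,s,ce=cv2.connectedComponentsWithStats(m)
        for i in range(1,k):
            if 6<=s[i,4]<600:
                p=ce[i]; print(nm,s[i,4],p.round(1),*[back(c,p,z)[:2].round(4) for z in(.02,.073)])
c=np.load("top0.npy",allow_pickle=True).item()
for p in((143,183),(246,177),(251,257),(147,262)): print(back(c,p,.034).round(4))
im=c["pixels"]
cv2.imwrite("pics/crop.png",np.hstack([cv2.resize(im[170:270,140:255],None,fx=3.4,fy=3.4,interpolation=3),cv2.resize(im[170:270,285:400],None,fx=3.4,fy=3.4,interpolation=3)])[:,:,::-1])
```

```text
top
red 164 [357.1 121.1] [ 0.8222 -0.2567] [ 0.8008 -0.2449]
red 19 [195.1 238.1] [0.4727 0.2135] [0.4664 0.2049]
red 25 [350.1 250. ] [ 0.4381 -0.2221] [ 0.4333 -0.2118]
red 99 [334.5 273.2] [ 0.3737 -0.1759] [ 0.3717 -0.1676]
red 6 [258.3 357.7] [0.1507 0.0352] [0.1584 0.0344]
red 10 [545.3 384.7] [ 0.075  -0.7363] [ 0.0859 -0.7038]
red 8 [263.8 385.2] [0.0807 0.0206] [0.0915 0.0204]
red 582 [280.1 406.3] [ 0.0279 -0.0224] [ 0.0409 -0.0207]
red 85 [229.  409.8] [0.021  0.1116] [0.0343 0.1075]
orange 139 [557.4 125. ] [ 0.813  -0.8625] [ 0.792  -0.8245]
orange 129 [175.9 126.2] [0.8034 0.2798] [0.7828 0.2683]
orange 522 [526.1 167.9] [ 0.6789 -0.7519] [ 0.6637 -0.7187]
orange 77 [349.  222.4] [ 0.5168 -0.2217] [ 0.5086 -0.2114]
orange 8 [554.2 231.6] [ 0.4896 -0.8126] [ 0.4826 -0.7767]
orange 158 [360.1 246.4] [ 0.4484 -0.2507] [ 0.4432 -0.2392]
orange 11 [268.1 352.5] [0.1636 0.0091] [0.1707 0.0094]
orange 9 [273.7 383.7] [ 0.0845 -0.0056] [ 0.095  -0.0047]
orange 10 [546.8 388.9] [ 0.0643 -0.7391] [ 0.0757 -0.7064]
orange 12 [524.3 395.2] [ 0.0489 -0.6762] [ 0.061  -0.6462]
orang
[... 4498 characters left out ...]
311.6] [0.3511 0.656 ] [0.3907 0.6475]
green 87 [222.7 205.7] [ 0.6441 -0.1538] [ 0.6688 -0.1211]
green 17 [337.9 238.1] [0.5168 0.1539] [0.548 0.171]
blue 138 [190.5  55.7] [ 0.2343 -0.743 ] [ 0.2798 -0.6803]
blue 131 [176.7  68. ] [ 0.3171 -0.7255] [ 0.3585 -0.6637]
blue 114 [163.8  79.4] [ 0.3898 -0.7109] [ 0.4275 -0.6498]
blue 123 [211.6  86.4] [ 0.3053 -0.5553] [ 0.3472 -0.5021]
blue 59 [195.2 170.6] [ 0.6063 -0.309 ] [ 0.633  -0.2683]
blue 146 [248.8 248.2] [ 0.6966 -0.0019] [0.7187 0.0231]
blue 24 [381.1 265. ] [0.5095 0.2859] [0.541  0.2962]
blue 6 [323.5 383. ] [0.8382 0.3585] [0.853  0.3651]
[0.6278 0.3628 0.034 ]
[0.6459 0.0718 0.034 ]
[0.4183 0.0561 0.034 ]
[0.4054 0.3404 0.034 ]
```

View pics/crop.png

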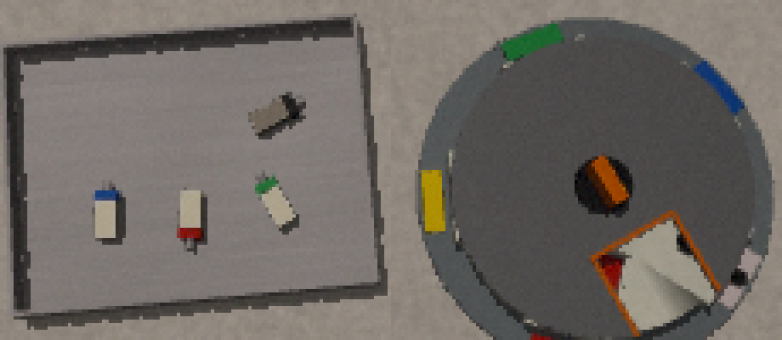

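```bash
cat >> h.py <<'E'
def tri(c1,u1,c2,u2):
    a=back(c1,u1,0);b=back(c2,u2,0);o1=np.array(c1["origin"]);o2=np.array(c2["origin"])
    d1=a-o1;d2=b-o2
    s=np.linalg.lstsq(np.c_[d1,-d2],o2-o1,rcond=None)[0]
    p=o1+s[0]*d1;q=o2+s[1]*d2; return (p+q)/2,np.linalg.norm(p-q)
E
python3 - <<'E'
from h import *
from scipy.optimize import least_squares
t=np.load("top0.npy",allow_pickle=True).item();s=np.load("scene0.npy",allow_pickle=True).item()
P=dict(blue=((381.3,194.9),(195.2,170.6),1),green=((326.1,181.9),(222.7,205.7),2),yellow=((296.9,228.7),(277.9,193.2),3),red=((334.5,273.2),(281.8,152.5),4))
for k,(a,b,_) in P.items(): print(k,*tri(t,a,s,b))
def res(v):
    o=[]
    for a,b,k in P.values():
        an=v[3]+k*2*np.pi/5
        p=[v[0]+v[4]*np.cos(an),v[1]+v[4]*np.sin(an),v[2]]
        o+=list(proj(t,p)-a)+list(proj(s,p)-b)
    return np.array(o)
z=least_squares(res,[.51,-.21,.01,3.6,.14]);v=z.x
print(v,z.fun.round(1),"knob px",proj(t,[v[0],v[1],.073]),proj(s,[v[0],v[1],.073]))
for n,a,b in(("red",(195.1,238.1),(366.3,240.9)),("green",(217.4,224.2),(337.9,238.1)),("blue",(170.6,226.8),(381.1,265))): print(n,*tri(t,a,s,b))
# bodies from top: bright component in bin
im=t["pixels"]; 
# opening corners in top crop
for u in((595,260),(674,212)):
    p=back(t,((u[0]-391)/3.4+285,u[1]/3.4+170),.041);print(p,np.arctan2(p[1]-v[1],p[0]-v[0]),np.hypot(p[1]-v[1],p[0]-v[0]))
E
```

```text
blue [ 0.59954698 -0.3212772   0.00548735] 0.0021928743894587387
green [ 0.63844214 -0.16105806  0.00795538] 3.911905457841356e-05
yellow [ 0.50062962 -0.07383519  0.0076398 ] 0.00025000692939896403
red [ 0.37261009 -0.17545989  0.00690501] 0.00612831574420565
[ 0.5089966  -0.21244967  0.00708883  4.14447001  0.14007834] [-0.4  0.6  0.1 -0.6  0.  -0.2 -0.2  0.4 -0.4  0.   0.4  0.3 -0.3  0.3
 -1.6 -0.4] knob px [349.37117643 222.2611598 ] [240.10625598 156.01444005]
red [0.47269455 0.2142701  0.01725127] 0.000794289055444155
green [0.51304884 0.15220697 0.01392511] 0.0009205565942236827
blue [0.50552448 0.28454386 0.01357959] 9.187268857818403e-05
[ 0.44612307 -0.2040998   0.041     ] 3.009561096515317 0.06342555550598401
[ 0.4854153  -0.27054961  0.041     ] -1.9563569568560228 0.06270312003324252
```

Call:
jog_arm(
  deltas=[
    [0.6,[150,175,0],1.656],
    [0.6,[150,175,0],1.656],
    [0.6,[150,175,0],1.656],
    [0.6,[150,175,0],1.656],
    [0.6,[150,175,0],1.656],
    [0.6,[150,175,0],1.656],
    [0.6,[150,175,0],1.656],
    [0.6,[150,175,0],1.656],
    [0.6,[150,175,0],1.656],
    [0.6,[150,175,0],1.656],
  ],
)

```text
time: 1.35
ee_pos: [0.3595, -0.3871, 0.231]
orientation: [-0.0, 0.976, 0.219, -0.0]
force: [-0.7, 0.3, -0.2]
opening: 0.0511
```

Call:
jog_arm(
  deltas=[
    [0.6,[149.5,175,0],1.656],
    [0.6,[149.5,175,0],1.656],
    [0.6,[149.5,175,0],1.656],
    [0.6,[149.5,175,0],1.656],
    [0.6,[149.5,175,0],1.656],
    [0.6,[149.5,175,0],1.656],
    [0.6,[149.5,175,0],1.656],
    [0.6,[149.5,175,0],1.656],
    [0.6,[149.5,175,0],1.656],
    [0.6,[149.5,175,0],1.656],
  ],
)

```text
time: 2.6
ee_pos: [0.509, -0.2122, 0.2312]
orientation: [-0.0, 0.5, 0.866, 0.0]
force: [-0.2, 0.3, 0.0]
opening: 0.0514
```

```bash
cat >> h.py <<'E'
def yaw(s=None):
    s=s or r.state();q=s["orientation"];x=R.from_quat([q[1],q[2],q[3],q[0]]).as_matrix()[:,0];return np.arctan2(x[1],x[0])
def stat():
    s=r.state();print("t",round(s["time"],2),"p",(s["ee_pos"]*1000).round(1),"yaw",round(yaw(s),4),"j6",s["joint_positions"][[0,5]].round(2),"F",s["force"].round(1),"op",round(s["opening"]*1000,1))
E
python3 - <<'E'
from h import *
stat();c=cap("wrist");save(c,"w1");np.save("w1.npy",c,allow_pickle=True);print(c["origin"],c["orientation"],c["cx"],c["cy"])
K=[.509,-.2124]
for a in(0,3.668):print(proj(c,[*K,.073]),proj(c,[K[0]+.02*np.cos(3.668),K[1]+.02*np.sin(3.668),.073]))
E
```

```text
t 2.6 p [ 509.  -212.2  231.2] yaw 2.0938 j6 [-0.63 -1.16] F [-0.2  0.3  0. ] op 51.4
[ 0.43756549 -0.2543437   0.37368178] [ 0.49361258 -0.08142023 -0.1411193   0.85428491] 271.3590500765843 209.73538483519835
[272.00614235 190.06447148] [271.94351353 168.78252622]
[272.00614235 190.06447148] [271.94351353 168.78252622]
```

View pics/w1.png

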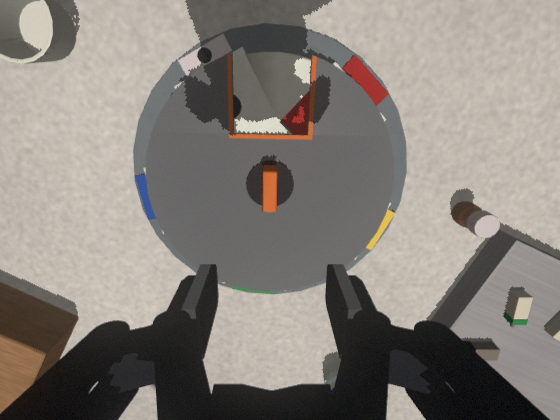

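The wrist view shows the bar knob straight at (270,188), where (272,190) was predicted, with the opening above it. I'll grip it and turn to red.

Call:
jog_arm(
  deltas=[
    [0.6,[0,0,-60],0],
    [0.6,[0,0,-120],0],
    [0.6,[0,0,-160],0],
    [0.6,[0,0,-175],0],
    [0.6,[0,0,-185],0],
    [0.6,[0,0,-185],0],
    [0,[0,0,-185],0],
    [0,[0,0,-185],0],
    [0,[0,0,-185],0],
    [0,[0,0,-185],0],
  ],
)

```text
time: 3.9
ee_pos: [0.5103, -0.2136, 0.0478]
orientation: [0.002, 0.499, 0.867, -0.0]
force: [2.1, -4.8, 1.9]
opening: 0.013
```

Call:
jog_arm(
  deltas=[
    [0,[0,0,0],0],
    [0,[0,0,0],-0.1],
    [0,[0,0,0],-0.2],
    [0,[0,0,0],-0.3],
    [0,[0,0,0],-0.4],
    [0,[0,0,0],-0.5],
    [0,[0,0,0],-0.6],
    [0,[0,0,0],-0.7],
    [0,[0,0,0],-0.777],
    [0,[0,0,0],-0.777],
  ],
)

```text
time: 5.15
ee_pos: [0.5102, -0.2125, 0.0478]
orientation: [0.001, 0.79, 0.613, 0.001]
force: [1.0, 2.3, 5.2]
opening: 0.0131
```

```bash
python3 -c "
from h import *
stat()"
```

```text
t 5.15 p [ 510.2 -212.5   47.8] yaw 1.32 j6 [-0.63 -0.38] F [1.  2.3 5.2] op 13.1
```

Call:
jog_arm(
  deltas=[
    [0.6,[0,0,0],0],
    [0.6,[0,0,0],0],
    [0.6,[0,0,60],0],
    [0.6,[0,0,120],0],
    [0.6,[0,0,150],0],
    [0.6,[-5,60,150],0.1],
    [0.6,[-10,120,150],0.2],
    [0.6,[-15,180,150],0.25],
    [0.6,[-20,240,150],0.25],
    [0.6,[-25,300,150],0.25],
  ],
)

```text
time: 6.4
ee_pos: [0.4836, 0.0896, 0.1964]
orientation: [0.0, 0.707, 0.707, 0.0]
force: [1.0, -1.0, 0.2]
opening: 0.0514
```

Call:
jog_arm(
  deltas=[
    [0.6,[0,60,0],0],
    [0.6,[0,110,0],0],
    [0.6,[0,125,0],0],
    [0.6,[0,125,0],0],
    [0.6,[0,125,0],0],
  ],
)

```text
time: 7.02
ee_pos: [0.4843, 0.2116, 0.1963]
orientation: [0.0, 0.707, 0.707, -0.0]
force: [-0.7, -0.8, -0.1]
opening: 0.0514
```

```bash
cat >> h.py <<'E'
COL=dict(red=((0,8),(170,180)),green=((45,85),),blue=((100,128),))
def comp(c,col,zmin=70):
    hsv=cv2.cvtColor(c["pixels"],cv2.COLOR_RGB2HSV);m=0
    for lo,hi in COL[col]: m=m|cv2.inRange(hsv,(lo,120,zmin),(hi,255,255))
    k,l,s,ce=cv2.connectedComponentsWithStats(m)
    return [(int(s[i,4]),ce[i].round(1)) for i in range(1,k) if s[i,4]>=30]
def block(c,colors=("red","green","blue"),floor=.004):
    """ivory tops in the bin: minAreaRect at height floor+16 mm, with coloured holders"""
    im=c["pixels"];hsv=cv2.cvtColor(im,cv2.COLOR_RGB2HSV)
    # ivory: light, slightly warm
    for col in colors:
        for a,p in comp(c,col):
            w=back(c,p,floor+.016)
            print(col,a,p,w.round(4))
E
python3 - <<'E'
from h import *
stat();c=cap("wrist");save(c,"w2");np.save("w2.npy",c,allow_pickle=True);print(c["origin"]);block(c)
E
```

```text
t 7.03 p [484.3 211.6 196.3] yaw 1.5698 j6 [0.16 0.17] F [-0.7 -0.8 -0.1] op 51.4
[0.4017494  0.21088658 0.33880925]
red 149 [272.4 175.6] [0.4751 0.2117 0.02  ]
green 106 [210.5 214.2] [0.5147 0.1494 0.02  ]
blue 124 [341.5 207. ] [0.5072 0.2808 0.02  ]
```

View pics/w2.png

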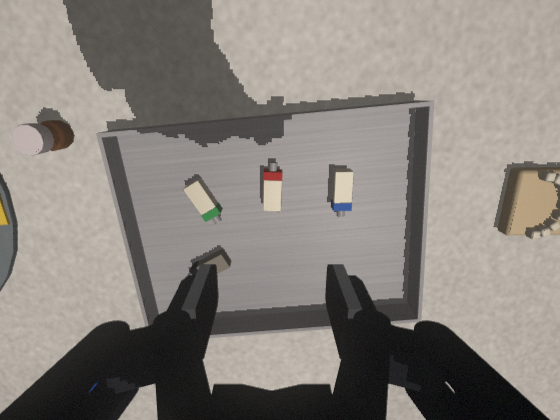

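Wrist view: red (272,190), green (203,200), blue (343,188) and the used block (212,262) are all still lying in the bin.

```bash
cat >> h.py <<'E'
def pose(c,col,floor=.004,box=None,save_=None):
    im=c["pixels"];hsv=cv2.cvtColor(im,cv2.COLOR_RGB2HSV);I=im.astype(int)
    iv=((hsv[...,2]>165)&(I[...,0]-I[...,2]>20)&(hsv[...,1]<110)).astype(np.uint8)*255
    out=[]
    for a,p in comp(c,col):
        w=back(c,p,floor+.016)
        if not(.40<w[0]<.64 and .06<w[1]<.36) and box is None: continue
        cm=0
        for lo,hi in COL[col]: cm=cm|cv2.inRange(hsv,(lo,120,50),(hi,255,255))
        m=cv2.morphologyEx(iv|cm,cv2.MORPH_CLOSE,np.ones((3,3)))
        k,l=cv2.connectedComponents(m); lab=l[int(round(p[1])),int(round(p[0]))]
        ys,xs=np.nonzero(l==lab)
        W=np.array([back(c,q,floor+.016)[:2] for q in zip(xs,ys)])
        (cx,cy),(d1,d2),ang=cv2.minAreaRect((W*1000).astype(np.float32))
        if d1<d2: ang+=90
        d=W.mean(0)-w[:2]; t=np.radians(ang)
        if d@[np.cos(t),np.sin(t)]<0:t+=np.pi
        out.append((cx,cy,t));print(col,"centre",round(cx,1),round(cy,1),"size",round(d1,1),round(d2,1),"axis(holder->ivory)",round((t+np.pi)%(2*np.pi)-np.pi,3),"jaw",round((t+np.pi/2)%np.pi,3),"holder",w.round(4))
    return out
E
python3 - <<'E'
from h import *
c=np.load("w2.npy",allow_pickle=True).item()
for k in COL:pose(c,k)
E
```

```text
red centre 489.9 211.3 size 17.7 40.8 axis(holder->ivory) -0.009 jaw 1.562 holder [0.4751 0.2117 0.02  ]
green centre 500.9 141.1 size 38.9 17.4 axis(holder->ivory) -2.597 jaw 2.116 holder [0.5147 0.1494 0.02  ]
blue centre 491.0 281.1 size 17.7 38.9 axis(holder->ivory) 3.13 jaw 1.559 holder [0.5072 0.2808 0.02  ]
```

Call:
jog_arm(
  deltas=[
    [0.5,[6,0,-60],0],
    [0.5,[6,-1,-120],0],
    [0.5,[6,-1,-160],0],
    [0.5,[6,-1,-178],0],
    [0.5,[6,-1,-189],0],
    [0.5,[6,-1,-189],0],
    [0,[6,-1,-189],0],
    [0,[6,-1,-189],0],
    [0,[6,-1,-189],0],
    [0,[6,-1,-189],0],
  ],
)

```text
time: 8.32
ee_pos: [0.4913, 0.212, 0.009]
orientation: [0.001, 0.707, 0.707, 0.001]
force: [-0.7, -0.6, 5.8]
opening: 0.0162
```

Call:
jog_arm(
  deltas=[
    [0,[0,0,10],0],
    [0,[0,0,60],0],
    [0,[0,0,110],0],
    [0,[0,0,140],0],
    [0,[0,0,140],0],
  ],
)

```text
time: 8.95
ee_pos: [0.4918, 0.2121, 0.151]
orientation: [0.002, 0.707, 0.707, 0.002]
force: [-0.3, 0.1, -0.7]
opening: 0.0166
```

Run:
```python
from h import *
stat();c=cap("wrist");save(c,"w3");block(c)
```

```text
t 8.95 p [491.8 212.1 151. ] yaw 1.5711 j6 [0.16 0.16] F [-0.3  0.1 -0.7] op 16.6
red 982 [271.1 253.1] [0.5442 0.2112 0.02  ]
green 148 [200.1 222.4] [0.5146 0.1494 0.02  ]
blue 174 [351.8 213.7] [0.5066 0.2809 0.02  ]
```

View pics/w3.png

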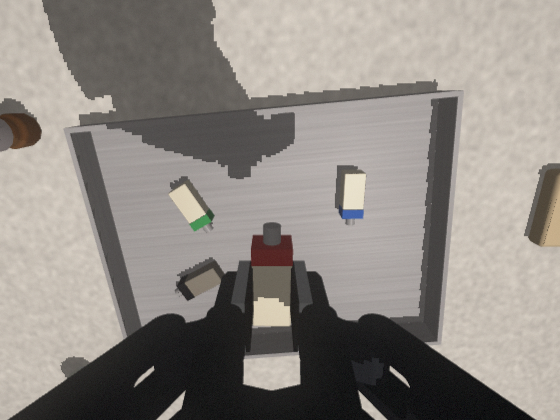

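Red is held at (271,250), pin toward the base, and the other blocks haven't moved. I'll carry it to the red pocket.

Call:
jog_arm(
  deltas=[
    [0,[-5,-40,0],0],
    [0,[-12,-85,0],-0.05],
    [0,[-20,-130,0],-0.1],
    [0,[-27,-175,0],-0.15],
    [0,[-34,-220,0],-0.2],
    [0,[-40,-265,0],-0.254],
    [0,[-47,-310,0],-0.254],
    [0,[-54,-355,0],-0.254],
    [0,[-61,-395,0],-0.254],
    [0,[-61,-404,0],-0.254],
  ],
)

```text
time: 10.25
ee_pos: [0.428, -0.1937, 0.146]
orientation: [-0.001, 0.792, 0.611, -0.0]
force: [-0.1, 0.2, 0.0]
opening: 0.0162
```

Call:
jog_arm(
  deltas=[
    [0,[0,0,0],0],
    [0,[0,0,0],0],
  ],
)

```text
time: 10.5
ee_pos: [0.4291, -0.1911, 0.1469]
orientation: [-0.001, 0.791, 0.612, 0.0]
force: [-0.3, 0.6, -0.3]
opening: 0.016
```

Run:
```python
from h import *
stat();c=cap("wrist");save(c,"w4");block(c)
```

```text
t 10.5 p [ 429.1 -191.1  146.9] yaw 1.3181 j6 [-0.7  -0.45] F [-0.3  0.6 -0.3] op 16.0
red 1341 [270.6 134. ] [ 0.3767 -0.1788  0.02  ]
red 5194 [270.5 197.7] [ 0.4273 -0.192   0.02  ]
red 1087 [271.4 252. ] [ 0.476  -0.2038  0.02  ]
```

View pics/w4.png

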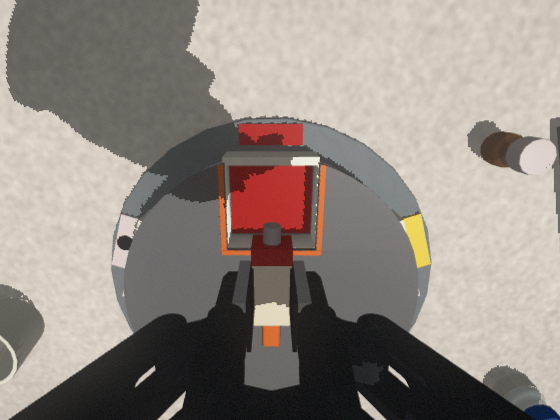

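The opening is exactly over the red floor (270,198), and the block is still gripped and aligned. I'll lower it.

Call:
jog_arm(
  deltas=[
    [0,[1,-1,-50],0],
    [0,[1,-1,-85],0],
    [0,[1,-1,-110],0],
    [0,[1,-1,-125],0],
    [0,[1,-1,-133],0],
    [0,[1,-1,-133],0],
    [0.35,[1,-1,-133],0],
    [0.35,[1,-1,-133],0],
    [0.35,[1,-1,-133],0],
    [0.35,[1,-1,-100],0],
  ],
)

```text
time: 11.8
ee_pos: [0.4285, -0.192, 0.0457]
orientation: [-0.002, 0.791, 0.612, -0.0]
force: [0.9, -0.7, 0.3]
opening: 0.0302
```

Call:
jog_arm(
  deltas=[
    [0.35,[0,0,50],0],
    [0.35,[0,0,95],0],
    [0.6,[0,0,95],0],
    [0.6,[40,-10,95],0],
    [0.6,[82,-21,95],0],
    [0.6,[82,-21,95],0],
    [0.6,[82,-21,95],0],
  ],
)

```text
time: 12.68
ee_pos: [0.5114, -0.2138, 0.1415]
orientation: [-0.001, 0.791, 0.612, -0.0]
force: [-0.1, 0.1, 0.6]
opening: 0.0515
```

Run:
```python
from h import *
stat();c=cap("wrist");save(c,"w5");block(c)
```

```text
t 12.68 p [ 511.4 -213.8  141.5] yaw 1.3172 j6 [-0.63 -0.38] F [-0.1  0.1  0.6] op 51.5
red 1957 [272.2  13.9] [ 0.3795 -0.1796  0.02  ]
red 6852 [272.6  91.2] [ 0.4285 -0.192   0.02  ]
blue 288 [554.4 355.8] [0.7326 0.0129 0.02  ]
```

View pics/w5.png

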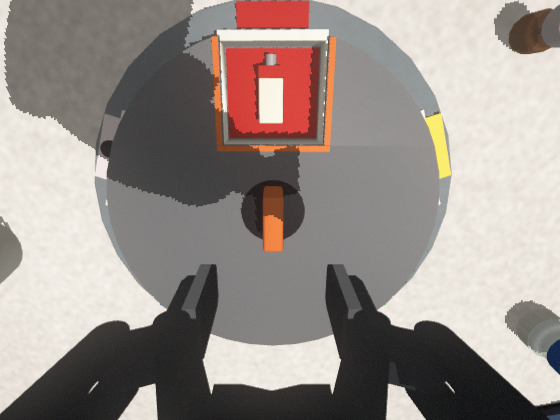

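Red lies flat in its pocket at (271,95). Next, turn the cover to green.

Call:
jog_arm(
  deltas=[
    [0.6,[-1,1,-45],0],
    [0.6,[-1,1,-75],0],
    [0.6,[-1,1,-94],0],
    [0.6,[-1,1,-94],0],
    [0,[-1,1,-94],0],
    [0,[-1,1,-94],0],
    [0,[-1,1,-94],0],
    [0,[-1,1,-94],0],
    [0,[-1,1,-94],-0.07],
    [0,[-1,1,-94],-0.2],
  ],
)

```text
time: 13.98
ee_pos: [0.5121, -0.2131, 0.05]
orientation: [0.001, 0.849, 0.529, 0.001]
force: [-0.6, 4.7, 5.6]
opening: 0.0132
```

Call:
jog_arm(
  deltas=[
    [0,[0,0,0],-0.13],
    [0,[0,0,0],-0.26],
    [0,[0,0,0],-0.39],
    [0,[0,0,0],-0.52],
    [0,[0,0,0],-0.65],
    [0,[0,0,0],-0.78],
    [0,[0,0,0],-0.91],
    [0,[0,0,0],-1.04],
    [0,[0,0,0],-1.17],
    [0,[0,0,0],-1.3],
  ],
)

```text
time: 15.22
ee_pos: [0.5115, -0.2134, 0.05]
orientation: [0.0, 0.996, -0.093, 0.001]
force: [-3.4, 2.8, 7.6]
opening: 0.0128
```

Call:
jog_arm(
  deltas=[
    [0,[0,0,0],-0.13],
    [0,[0,0,0],-0.26],
    [0,[0,0,0],-0.39],
    [0,[0,0,0],-0.52],
    [0,[0,0,0],-0.65],
    [0,[0,0,0],-0.78],
    [0,[0,0,0],-0.91],
    [0,[0,0,0],-1.014],
    [0,[0,0,0],-1.014],
    [0,[0,0,0],-1.014],
  ],
)

```text
time: 16.48
ee_pos: [0.5112, -0.213, 0.05]
orientation: [0.0, 0.826, -0.563, 0.0]
force: [-6.0, 5.0, 9.5]
opening: 0.0127
```

Run:
```python
from h import *
stat()
```

```text
t 16.48 p [ 511.2 -213.    50. ] yaw -1.1968 j6 [-0.63  2.14] F [-6.   5.   9.5] op 12.7
```

Call:
jog_arm(
  deltas=[
    [0.6,[0,0,0],0],
    [0.6,[0,0,0],0],
    [0.6,[0,0,60],0],
    [0.6,[0,0,120],0],
    [0.6,[0,0,145],0],
    [0.6,[-2,55,145],0.1],
    [0.6,[-4,115,145],0.171],
    [0.6,[-6,175,145],0.171],
    [0.6,[-8,235,145],0.171],
    [0.6,[-10,295,145],0.171],
  ],
)

```text
time: 17.73
ee_pos: [0.501, 0.0835, 0.1936]
orientation: [-0.0, 0.871, -0.491, 0.001]
force: [0.3, 0.0, -0.3]
opening: 0.0518
```

Call:
jog_arm(
  deltas=[
    [0.6,[0,50,0],0],
    [0.6,[0,59,0],0],
    [0.6,[0,59,0],0],
    [0.6,[0,59,0],0],
  ],
)

```text
time: 18.23
ee_pos: [0.5013, 0.1397, 0.1933]
orientation: [0.0, 0.871, -0.491, 0.0]
force: [0.7, -0.1, -0.5]
opening: 0.0511
```

Run:
```python
from h import *
stat();c=cap("wrist");save(c,"w6");np.save("w6.npy",c,allow_pickle=True)
for k in COL:pose(c,k)
c=cap("top");np.save("t6.npy",c,allow_pickle=True)
for k in COL:pose(c,k)
```

```text
t 18.23 p [501.3 139.7 193.3] yaw -1.0273 j6 [0.02 2.62] F [ 0.7 -0.1 -0.5] op 51.1
green centre 501.7 140.8 size 39.0 16.6 axis(holder->ivory) -2.608 jaw 2.104 holder [0.5151 0.1494 0.02  ]
blue centre 492.1 280.8 size 40.7 18.1 axis(holder->ivory) -3.124 jaw 1.588 holder [0.5073 0.2811 0.02  ]
```

Call:
jog_arm(
  deltas=[
    [0.5,[0,1,-60],0],
    [0.5,[0,1,-120],0],
    [0.5,[0,1,-160],0],
    [0.5,[0,1,-177],0],
    [0.5,[0,1,-187],0],
    [0.5,[0,1,-187],0],
    [0,[0,1,-187],0],
    [0,[0,1,-187],0],
    [0,[0,1,-187],0],
    [0,[0,1,-187],0],
  ],
)

```text
time: 19.58
ee_pos: [0.5024, 0.1418, 0.0081]
orientation: [-0.001, 0.871, -0.491, 0.001]
force: [-1.4, -0.0, 6.8]
opening: 0.0161
```

Call:
jog_arm(
  deltas=[
    [0,[0,0,10],0],
    [0,[0,0,60],0],
    [0,[0,0,110],0],
    [0,[0,0,140],0],
    [0,[0,0,140],0],
  ],
)

```text
time: 20.2
ee_pos: [0.5028, 0.1419, 0.1499]
orientation: [-0.001, 0.871, -0.491, 0.002]
force: [0.7, -0.2, -1.3]
opening: 0.0166
```

Run:
```python
from h import *
stat();c=cap("wrist");save(c,"w7");block(c)
```

```text
t 20.2 p [502.8 141.9 149.9] yaw -1.0259 j6 [0.02 2.62] F [ 0.7 -0.2 -1.3] op 16.6
green 702 [271.4 260.6] [0.4543 0.111  0.02  ]
blue 276 [119.4 105.5] [0.5075 0.2809 0.02  ]
```

Call:
jog_arm(
  deltas=[
    [0,[10,-35,0],0],
    [0,[20,-75,0],-0.05],
    [0,[30,-115,0],-0.1],
    [0,[40,-155,0],-0.15],
    [0,[50,-195,0],-0.171],
    [0,[60,-235,0],-0.171],
    [0,[70,-275,0],-0.171],
    [0,[80,-310,0],-0.171],
    [0,[84,-325,0],-0.171],
    [0,[84,-325,0],-0.171],
  ],
)

```text
time: 21.5
ee_pos: [0.5845, -0.1833, 0.1453]
orientation: [0.0, 0.826, -0.564, -0.001]
force: [0.0, 0.9, -0.4]
opening: 0.0161
```

Call:
jog_arm(
  deltas=[
    [0,[0,0,0],0],
    [0,[0,0,0],0],
  ],
)

```text
time: 21.75
ee_pos: [0.585, -0.1821, 0.1464]
orientation: [-0.0, 0.827, -0.563, 0.0]
force: [0.3, -0.1, -1.2]
opening: 0.0163
```

Run:
```python
from h import *
stat();c=cap("wrist");save(c,"w8");block(c)
```

```text
t 21.75 p [ 585.  -182.1  146.4] yaw -1.1958 j6 [-0.51  2.25] F [ 0.3 -0.1 -1.2] op 16.3
green 1321 [273.3 127. ] [ 0.6414 -0.1624  0.02  ]
green 5094 [273.9 192.9] [ 0.5919 -0.1825  0.02  ]
green 981 [271.9 256.6] [ 0.5368 -0.2024  0.02  ]
blue 792 [421.4 233.1] [ 0.6051 -0.3146  0.02  ]
```

View pics/w8.png

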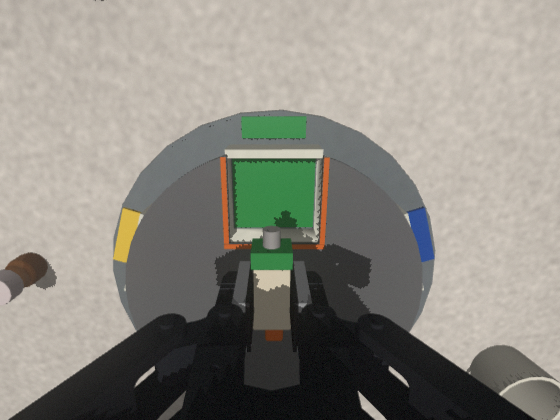

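The opening is squarely over the green floor (274,193), with the green block held above it. I'll lower it, release, and go to the knob.

Call:
jog_arm(
  deltas=[
    [0,[2,-1,-50],0],
    [0,[2,-1,-85],0],
    [0,[2,-1,-110],0],
    [0,[2,-1,-125],0],
    [0,[2,-1,-133],0],
    [0,[2,-1,-133],0],
    [0.35,[2,-1,-133],0],
    [0.35,[2,-1,-133],0],
    [0.35,[2,-1,-133],0],
    [0.35,[2,-1,-100],0],
  ],
)

```text
time: 23.05
ee_pos: [0.5852, -0.1832, 0.0441]
orientation: [0.0, 0.826, -0.563, -0.002]
force: [0.7, -0.2, 0.5]
opening: 0.03
```

Call:
jog_arm(
  deltas=[
    [0.35,[0,0,50],0],
    [0.35,[0,0,95],0],
    [0.6,[0,0,95],0],
    [0.6,[-40,-15,95],0],
    [0.6,[-77,-30,95],0],
    [0.6,[-77,-30,95],0],
    [0.6,[-77,-30,95],0],
  ],
)

```text
time: 23.92
ee_pos: [0.5102, -0.2142, 0.1409]
orientation: [-0.0, 0.826, -0.564, -0.0]
force: [-0.3, -0.9, -0.4]
opening: 0.0514
```

Run:
```python
from h import *
stat();c=cap("wrist");save(c,"w9");block(c)
```

```text
t 23.93 p [ 510.2 -214.2  140.9] yaw -1.1974 j6 [-0.63  2.13] F [-0.3 -0.9 -0.4] op 51.4
green 1778 [269.6  11.9] [ 0.6382 -0.1636  0.02  ]
green 5496 [270.9  92.8] [ 0.5894 -0.1837  0.02  ]
blue 789 [437.8 140.9] [ 0.6037 -0.3168  0.02  ]
```

View pics/w9.png

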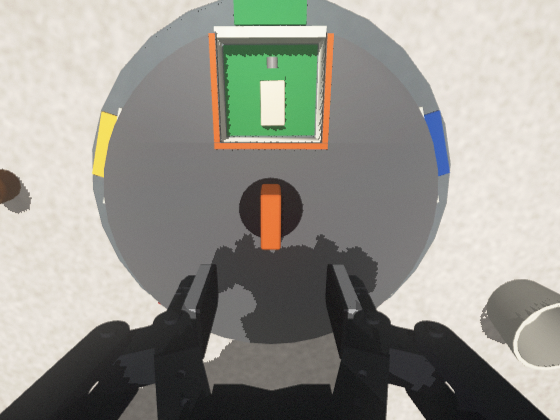

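Green lies in its pocket at (271,100). I'll flip the wrist by half a turn, regrip, and turn to blue.

Call:
jog_arm(
  deltas=[
    [0.6,[0,0,0],1.571],
    [0.6,[0,0,0],1.571],
    [0.6,[0,0,0],1.571],
    [0.6,[0,0,0],1.571],
    [0.6,[0,0,0],1.571],
    [0.6,[0,0,0],1.571],
    [0.6,[0,0,0],1.571],
    [0.6,[0,0,0],1.571],
    [0.6,[0,0,0],1.571],
    [0.6,[0,0,0],1.571],
  ],
)

```text
time: 25.22
ee_pos: [0.5107, -0.2138, 0.1411]
orientation: [-0.0, 0.983, 0.186, -0.0]
force: [0.2, -0.3, -0.3]
opening: 0.0516
```

Call:
jog_arm(
  deltas=[
    [0.6,[0,0,0],1.571],
    [0.6,[0,0,0],1.571],
    [0.6,[0,0,0],1.571],
    [0.6,[0,0,0],1.571],
    [0.6,[0,0,0],1.571],
    [0.6,[0,0,0],1.571],
    [0.6,[0,0,0],1.571],
    [0.6,[0,0,0],1.571],
    [0.6,[0,0,0],1.571],
    [0.6,[0,0,0],1.571],
  ],
)

```text
time: 26.48
ee_pos: [0.5104, -0.214, 0.1412]
orientation: [-0.0, 0.564, 0.826, 0.0]
force: [-0.7, 0.3, -0.2]
opening: 0.0511
```

Call:
jog_arm(
  deltas=[
    [0.6,[0,1,-45],0],
    [0.6,[0,1,-75],0],
    [0.6,[0,1,-93],0],
    [0.6,[0,1,-93],0],
    [0,[0,1,-93],0],
    [0,[0,1,-93],0],
    [0,[0,1,-93],0],
    [0,[0,1,-93],0],
    [0,[0,1,-93],-0.07],
    [0,[0,1,-93],-0.2],
  ],
)

```text
time: 27.72
ee_pos: [0.5106, -0.2131, 0.05]
orientation: [0.0, 0.644, 0.765, 0.0]
force: [-2.1, 3.8, 7.8]
opening: 0.0127
```

Call:
jog_arm(
  deltas=[
    [0,[0,0,0],-0.13],
    [0,[0,0,0],-0.26],
    [0,[0,0,0],-0.39],
    [0,[0,0,0],-0.52],
    [0,[0,0,0],-0.65],
    [0,[0,0,0],-0.78],
    [0,[0,0,0],-0.91],
    [0,[0,0,0],-1.04],
    [0,[0,0,0],-1.057],
    [0,[0,0,0],-1.057],
  ],
)

```text
time: 28.98
ee_pos: [0.511, -0.2122, 0.05]
orientation: [-0.0, 0.941, 0.338, 0.001]
force: [-0.8, 8.6, 8.1]
opening: 0.0129
```

Run:
```python
from h import *
stat()
```

```text
t 28.98 p [ 511.  -212.2   50. ] yaw 0.6886 j6 [-0.63  0.25] F [-0.8  8.6  8.1] op 12.9
```

Call:
jog_arm(
  deltas=[
    [0.6,[0,0,0],0],
    [0.6,[0,0,0],0],
    [0.6,[0,0,60],0],
    [0.6,[0,0,120],0],
    [0.6,[0,0,145],0],
    [0.6,[-2,55,145],0.15],
    [0.6,[-4,115,145],0.3],
    [0.6,[-6,175,145],0.45],
    [0.6,[-8,235,145],0.6],
    [0.6,[-10,295,145],0.75],
  ],
)

```text
time: 30.22
ee_pos: [0.5, 0.0834, 0.1937]
orientation: [0.0, 0.751, 0.66, 0.0]
force: [0.7, -0.1, -0.3]
opening: 0.0514
```

Call:
jog_arm(
  deltas=[
    [0.6,[-3,60,0],0.13],
    [0.6,[-6,120,0],0.13],
    [0.6,[-9,170,0],0.13],
    [0.6,[-9,198,0],0.13],
    [0.6,[-9,198,0],0.13],
    [0.6,[-9,198,0],0.13],
  ],
)

```text
time: 30.98
ee_pos: [0.4912, 0.2791, 0.1933]
orientation: [0.0, 0.708, 0.706, -0.0]
force: [-0.6, -0.2, 0.7]
opening: 0.0512
```

Run:
```python
from h import *
stat();c=cap("wrist");save(c,"w10");pose(c,"blue")
```

```text
t 30.98 p [491.2 279.1 193.3] yaw 1.5678 j6 [0.29 0.29] F [-0.6 -0.2  0.7] op 51.2
blue centre 516.0 240.0 size 17.3 38.8 axis(holder->ivory) 3.139 jaw 1.568 holder [0.5321 0.24   0.02  ]
```

The blue block has been knocked to (516,240), yaw unchanged. I'll take it there.

Call:
jog_arm(
  deltas=[
    [0.5,[25,-39,0],0],
    [0.5,[25,-39,-60],0],
    [0.5,[25,-39,-120],0],
    [0.5,[25,-39,-160],0],
    [0.5,[25,-39,-177],0],
    [0.5,[25,-39,-187],0],
    [0.5,[25,-39,-187],0],
    [0,[25,-39,-187],0],
    [0,[25,-39,-187],0],
    [0,[25,-39,-187],0],
  ],
)

```text
time: 32.28
ee_pos: [0.5174, 0.2411, 0.0081]
orientation: [0.001, 0.708, 0.706, 0.001]
force: [-1.1, -0.4, 7.3]
opening: 0.016
```

Call:
jog_arm(
  deltas=[
    [0,[0,0,0],0],
    [0,[0,0,10],0],
    [0,[0,0,60],0],
    [0,[0,0,110],0],
    [0,[0,0,140],0],
    [0,[0,0,140],0],
  ],
)

```text
time: 33.02
ee_pos: [0.5178, 0.2412, 0.1501]
orientation: [0.001, 0.708, 0.706, 0.002]
force: [-0.4, 0.1, -1.3]
opening: 0.0161
```

Run:
```python
from h import *
stat();c=cap("wrist");save(c,"w11");block(c)
```

```text
t 33.02 p [517.8 241.2 150.1] yaw 1.5682 j6 [0.21 0.21] F [-0.4  0.1 -1.3] op 16.1
blue 557 [271.4 318.1] [0.6392 0.2403 0.02  ]
blue 560 [ 18.9 400.3] [ 0.7425 -0.0289  0.02  ]
```

Call:
jog_arm(
  deltas=[
    [0,[3,-35,0],0],
    [0,[7,-80,0],-0.1],
    [0,[11,-125,0],-0.2],
    [0,[15,-170,0],-0.3],
    [0,[19,-215,0],-0.4],
    [0,[23,-260,0],-0.5],
    [0,[27,-305,0],-0.6],
    [0,[31,-350,0],-0.7],
    [0,[35,-395,0],-0.8],
    [0,[39,-440,0],-0.88],
  ],
)

```text
time: 34.33
ee_pos: [0.5543, -0.2003, 0.1448]
orientation: [-0.001, 0.942, 0.336, -0.001]
force: [1.1, -1.5, 0.1]
opening: 0.016
```

Call:
jog_arm(
  deltas=[
    [0,[3,-40,0],0],
    [0,[6,-70,0],0],
    [0,[6,-77,0],0],
    [0,[6,-77,0],0],
    [0,[6,-77,0],0],
    [0,[6,-77,0],0],
  ],
)

```text
time: 35.08
ee_pos: [0.5612, -0.2752, 0.1464]
orientation: [-0.0, 0.941, 0.338, 0.0]
force: [-1.1, 0.0, -0.7]
opening: 0.0164
```

Run:
```python
from h import *
stat();c=cap("wrist");save(c,"w12");block(c)
```

```text
t 35.08 p [ 561.2 -275.2  146.4] yaw 0.6891 j6 [-0.66  0.22] F [-1.1  0.  -0.7] op 16.4
red 33 [224.7 219.8] [ 0.5419 -0.3149  0.02  ]
red 2330 [488.2 344.3] [ 0.8192 -0.255   0.02  ]
green 384 [438.6 154.2] [ 0.6405 -0.1612  0.02  ]
blue 5080 [273.  202.2] [ 0.5637 -0.2766  0.02  ]
blue 532 [272. 318.] [ 0.6364 -0.366   0.02  ]
```

View pics/w12.png

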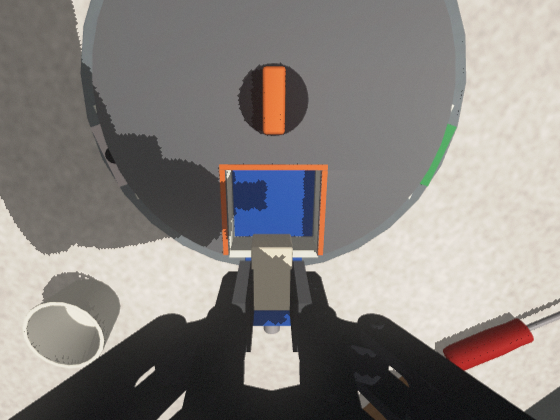

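The opening is over the blue floor (273,202), and blue is held pin-outward. I'll lower it.

Call:
jog_arm(
  deltas=[
    [0,[1,-1,-50],0],
    [0,[1,-1,-85],0],
    [0,[1,-1,-110],0],
    [0,[1,-1,-125],0],
    [0,[1,-1,-133],0],
    [0,[1,-1,-133],0],
    [0.35,[1,-1,-133],0],
    [0.35,[1,-1,-133],0],
    [0.35,[1,-1,-133],0],
    [0.35,[1,-1,-100],0],
  ],
)

```text
time: 36.38
ee_pos: [0.5604, -0.276, 0.0441]
orientation: [-0.002, 0.941, 0.337, -0.001]
force: [-0.1, -0.2, 0.3]
opening: 0.0298
```

Call:
jog_arm(
  deltas=[
    [0.35,[0,0,50],0],
    [0.35,[0,0,95],0],
    [0.6,[0,0,95],0],
    [0.6,[-26,32,95],0],
    [0.6,[-52,63,95],0],
    [0.6,[-52,63,95],0],
    [0.6,[-52,63,95],0],
  ],
)

```text
time: 37.25
ee_pos: [0.5103, -0.2145, 0.1411]
orientation: [0.0, 0.941, 0.337, 0.0]
force: [0.5, -0.8, 1.2]
opening: 0.0514
```

Run:
```python
from h import *
stat();c=cap("wrist");save(c,"w13");c=cap("top");save(c,"t13");np.save("t13.npy",c,allow_pickle=True)
d=cap("scene")["pixels"]
cv2.imwrite("pics/m13.png",np.hstack([cv2.resize(c["pixels"][150:300,270:430],(480,450),interpolation=3),cv2.resize(d[110:230,160:320],(320,240),interpolation=3) if 0 else cv2.resize(d[115:235,170:300],(312,450),interpolation=3)])[:,:,::-1])
```

```text
t 37.25 p [ 510.3 -214.5  141.1] yaw 0.688 j6 [-0.63  0.25] F [ 0.5 -0.8  1.2] op 51.4
```

View pics/m13.png

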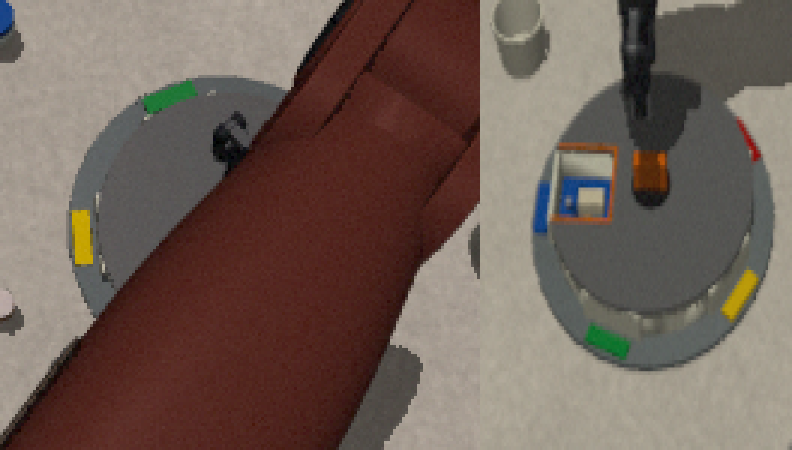

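The scene view (right half) shows the blue block lying in its pocket. Now turn to park.

Call:
jog_arm(
  deltas=[
    [0.6,[0,1,-45],0],
    [0.6,[0,1,-75],0],
    [0.6,[0,1,-93],0],
    [0.6,[0,1,-93],0],
    [0,[0,1,-93],0],
    [0,[0,1,-93],0],
    [0,[0,1,-93],0],
    [0,[0,1,-93],0],
    [0,[0,1,-93],-0.07],
    [0,[0,1,-93],-0.2],
  ],
)

```text
time: 38.65
ee_pos: [0.5117, -0.2132, 0.0501]
orientation: [0.001, 0.971, 0.24, 0.002]
force: [4.1, 3.2, 2.8]
opening: 0.0125
```

Call:
jog_arm(
  deltas=[
    [0,[0,0,0],-0.13],
    [0,[0,0,0],-0.26],
    [0,[0,0,0],-0.39],
    [0,[0,0,0],-0.52],
    [0,[0,0,0],-0.65],
    [0,[0,0,0],-0.78],
    [0,[0,0,0],-0.91],
    [0,[0,0,0],-1.02],
    [0,[0,0,0],-1.057],
    [0,[0,0,0],-1.057],
  ],
)

```text
time: 39.9
ee_pos: [0.5114, -0.2132, 0.05]
orientation: [-0.0, 0.96, -0.28, 0.001]
force: [2.7, 4.1, 6.5]
opening: 0.0123
```

Run:
```python
from h import *
stat()
```

```text
t 39.9 p [ 511.4 -213.2   50. ] yaw -0.5681 j6 [-0.63  1.51] F [2.7 4.1 6.5] op 12.3
```

Call:
jog_arm(
  deltas=[
    [0.6,[0,0,0],0],
    [0.6,[0,0,0],0],
    [0.6,[0,0,50],0],
    [0.6,[0,0,110],0],
    [0.6,[0,0,170],0],
    [0.6,[0,55,170],0],
    [0.6,[0,115,170],0],
    [0.6,[0,175,170],0],
    [0.6,[0,235,170],0],
    [0.6,[0,295,170],0],
  ],
)

```text
time: 41.15
ee_pos: [0.5098, 0.0834, 0.2185]
orientation: [0.0, 0.96, -0.281, 0.0]
force: [1.0, -0.4, -0.7]
opening: 0.0516
```

Call:
jog_arm(
  deltas=[
    [0.6,[-20,60,0],0],
    [0.6,[-40,120,0],0],
    [0.6,[-60,180,0],0],
    [0.6,[-80,240,0],0],
    [0.6,[-80,240,0],0],
  ],
)

```text
time: 41.78
ee_pos: [0.4282, 0.3249, 0.2183]
orientation: [-0.0, 0.961, -0.278, -0.0]
force: [-0.3, -0.5, -0.1]
opening: 0.051
```

Run:
```python
from h import *
stat();c=cap("top");save(c,"t14");d=cap("scene");save(d,"s14")
im=c["pixels"]
# orange trim -> opening direction
hsv=cv2.cvtColor(im,cv2.COLOR_RGB2HSV);m=cv2.inRange(hsv,(4,130,70),(20,255,255))
K=np.array([.5105,-.213]);ys,xs=np.nonzero(m)
W=np.array([back(c,q,.041)[:2] for q in zip(xs,ys)])-K
rr=np.hypot(*W.T);s=(rr>.045)&(rr<.126);V=W[s]
from scipy.optimize import minimize_scalar
def cost(a):
    u=V@[np.cos(a),np.sin(a)];v=V@[-np.sin(a),np.cos(a)]
    return np.minimum(np.abs(np.abs(v)-.037),np.abs(u-.048)).clip(0,.006).sum()
A=np.linspace(-np.pi,np.pi,1441);print("pix",s.sum(),"opening angle",A[np.argmin([cost(a) for a in A])],"park -2.139")
cv2.imwrite("pics/m14.png",np.hstack([cv2.resize(im[150:300,270:430],(480,450),interpolation=3),cv2.resize(d["pixels"][120:300,160:288],(320,450),interpolation=3)])[:,:,::-1])
```

```text
t 41.77 p [428.2 324.9 218.3] yaw -0.5636 j6 [0.41 2.54] F [-0.3 -0.5 -0.1] op 51.0
pix 131 opening angle -2.1642082724729685 park -2.139
```

View pics/m14.png

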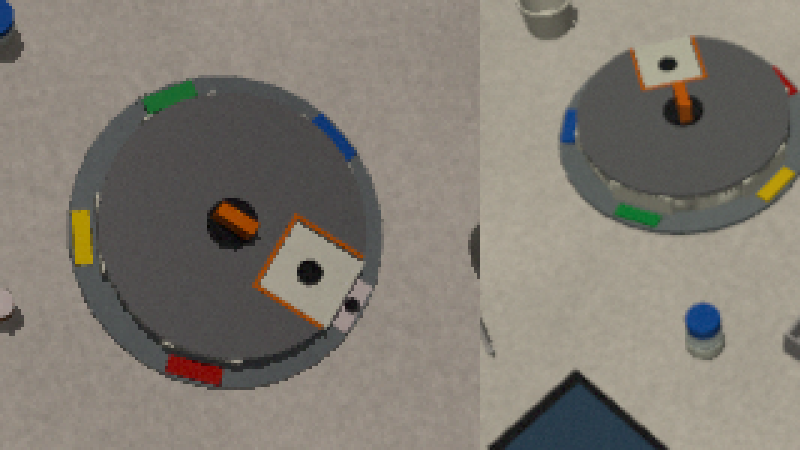

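View pics/s14.png

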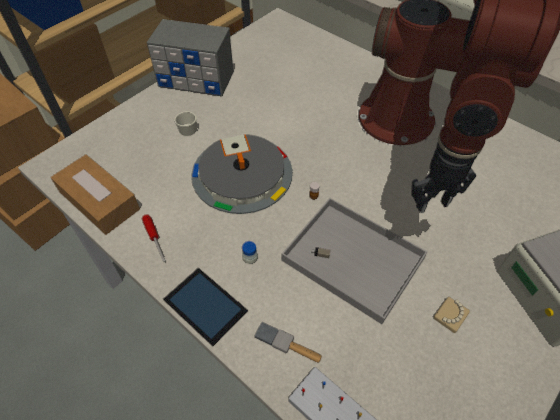

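The opening is squarely over the white sector, with the dot at its centre. Only the used block is left in the bin, and the bystanders are where they started.

```bash
python3 -c "
from rig import r
print(r.close_job())"
```

```text
the job is handed in; nothing more can be done
None
```

The job is handed in at about 42 s on the robot's clock. The red, green and blue blocks are in their own pockets, and the cover is turned to park. The yellow block was absent from the start.

- **Knocked block:** the blue block had moved to about (516, 240) mm before I reached it. I found it again in the wrist camera and picked it up there.
- **Pockets:** after each release I looked before moving the cover. The pictures showed each of the three blocks lying flat on the floor of its own pocket.
- **Park:** the last pictures show the opening over the white sector, with the black dot in its middle. A rough fit to the orange trim pixels gave the opening at -2.164 rad against -2.139 for park, about 1.4° off. The gripper's yaw at release was right on target (-0.568 rad), so I put the difference down to coarse pixels and did not correct it.
- **Left alone:** the used block is still in the bin, and the jar, vial, cup and dental model stand where they were.
- **Forces:** the wrist force readings I saw, taken at the end of each move, stayed under about 15 N. I saw no slip of the grip.

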